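Set the work rest of a grinder to its gauge

TASK

The grinder's work rest stands too far from the stone. With a fingertip on the knurled wheel, roll it until the rest's pointer stands in the notch of the brass gauge fork, and only then push the lock lever fully over, away from the robot. Move the rest by its wheel only, pressing lightly and without gripping the wheel, do not shift the brass gauge, leave everything else lying where it is, and finish with the hand clear.

Things in the scene. Friction and masses are not known exactly. Their poses are not given: they have to be found in the camera images.
- grinder: fixed bench grinder on a dark plate 170 x 470 x 20 mm; origin: centre of the plate's underside. z up; +y along the plate to the grey stone (disc 160 mm across, axle along x at y = 150, top 185 mm high, blue motor on its +x side); +x away from the robot; yaw within 0.25 rad. Along y (mm): lock lever -200, knurled wheel -115, rest about 0, stone 150
- wheel: knurled steel wheel, 64 mm across, 26 wide, 32 fine ribs on the rim, origin at its centre (axes turn with it), axle along the grinder's x, top 90 mm above the table between grey cheeks 76 mm high. Rolling its top towards the stone moves the rest towards the stone, 3.1 mm per 10 mm of rim (10 mm per rad); rolling it back moves it back. It stays where left; 2 N at the rim turns it
- wheel_axle (a point): centre of the wheel, 32 mm below its top, axes as the grinder's; a light press of 3 to 10 N on the top is enough to roll it without slipping
- rest: sliding work rest: steel plate 90 x 60 mm (x by y of the grinder), top 105 mm above the table, on a dark steel block between the wheel and the stone; slides 43 mm along the grinder's y between end stops. Origin under the plate's centre, at table height. Not to be touched
- pointer (a point): tip of the rest's pointer, a thin dark blade 2.5 mm wide that sticks out from the middle of the plate's far (+x) edge, 105 mm above the table; axes as the grinder's
- fork (a point): middle of the 7 mm notch between the two 3 mm prongs of the brass gauge fork, which point at the rest (to -x) from a brass rider on a rod along the far side; 105 mm above the table, axes as the grinder's. The pointer is set when level with this point along y; at the start it is 14 to 38 mm short of it (away from the stone). Clamped at a different place each time
- lock (a joint): lock lever's angle, rad: 0 unlocked, as it starts, leaning to the robot (-x); 1.0 fully over, leaning to +x; stays where it is left, moves with about 1 N at the ball
- lock_tip (a point): centre of the lock lever's black ball, 26 mm across, on a 10 mm rod; pivot 42 mm above the table and 80 mm from the ball, on a block 70 x 50 mm, top 45 mm above the table. The ball is 112 mm high at both ends of its swing (122 mm midway) and travels 77 mm along the grinder's +x
- knife_short: bystander: knife with a wooden handle, about 240 mm long and 18 mm high, lying on the table on the robot's side of the grinder
- knife_long: bystander: long knife, about 300 mm, lying to the left
- whetstone: bystander: two-layer whetstone 50 x 120 x 24 mm, on the robot's side of the wheel and lever
- flange: bystander: steel ring 38 mm across, 12 mm high, lying on the bed plate beyond the wheel
- paste_jar: bystander: amber jar with a steel cap, 64 mm across, 60 mm high, to the right
- brush: bystander: wooden-handled brush 200 mm long, to the left
- spanner: bystander: steel spanner 180 mm long, to the right
- handle_blank: bystander: wooden blank 130 x 34 x 26 mm, to the left

How it is judged:
On the way, in this order (a step that is already met when the one before it is completed fails the run):
1. with the lever still unlocked, the fingertip rolls the wheel while the pointer is short of the notch (contact force between the fingers and wheel above 0.5 N and y of pointer in the frame of fork below -0.004 m and value of joint lock below 0.15 rad), for 0.05 s.
2. the pointer stands in the notch with the lever still unlocked (y of pointer in the frame of fork between -0.0028 and 0.0028 m and value of joint lock below 0.15 rad), for 0.2 s.
3. the lock lever is pushed fully over (value of joint lock above 0.9 rad), for 0.1 s.
At the end, for the whole second after the job is handed in: the pointer is within 2.8 mm of the middle of the notch (between the prongs), the rest is still, and the lock lever is at 0.9 rad or more of its 1.0 (y of pointer in the frame of fork between -0.0028 and 0.0028 m and value of joint lock above 0.9 rad and linear speed of rest below 0.003 m/s); the robot touches nothing.
It fails at once if the rest itself is pushed by the robot (contact force between any of the fingers, the arm and rest above 2 N).
It fails at once if the wheel is gripped or pressed with more than 40 N (contact force between the fingers and wheel above 40 N).
It fails at once if the brass gauge is shifted (distance of fork from where it was at the start of the episode above 0.003 m).
It fails at once if a bystander is moved by more than 25 mm or lifted (distance of any of knife_short, knife_long, whetstone, flange, paste_jar, brush, spanner, handle_blank from where it was at the start of the episode above 0.025 m).
It also fails if it takes over 64 s, if anything falls off the work surface, if the arm or the gripper's body presses on something with over 40 N, if the wrist force passes 120 N, or if a joint passes its speed limit or range.

ROBOT

A 6-joint arm with a two-finger parallel gripper is mounted at the origin on the work surface. World frame = base frame: x ahead of the robot, y to its left, z up, the work surface at z = 0. Lengths are in m, angles in rad, forces in N, time in s.
With the tool pointing down it reaches from about 0.425 to 0.95 m from the base axis. Payload 3.5 kg.
Tool frame: the origin (TCP) lies at the very end of the fingers, on their centre line; the grasp point (between the pads) lies 19 mm behind it (robot.tcp_to_grasp is the distance from the TCP to the grasp point, in m); x points along the fingers, z is the direction in which the jaws open and shut, and the axes are right-handed (so a half turn about x gives the same grasp; the last joint's range is limited). The gripper opens to 85 mm and grips with 20 to 120 N. Pads are 22 mm wide; open, the fingers measure 114 mm over their backs; the gripper's body (76 mm by 85 mm) begins 54 mm behind the grasp point. The pads swing forward as they close: fully open they stand 13 mm farther back than shut.
Start: joints at [-1.407, 0.286, 1.577, -0, 1.279, -0.15], TCP at [0.208, -0.642, 0.231] pointing down, gripper open.
Joint ranges: [-2.77, 2.77], [-0.9, 2.22], [0.21, 2.48], [-1.53, 4.67], [0.24, 2.81], [-2.84, 2.84]. Speed limits (rad/s): [2.79, 2.79, 3.14, 3.14, 3.14, 3.14].

INTERFACE

Orientations are given as a rotation vector (axis times angle).
In Python, from plant import robot, eyes, ticket gives the robot as it stands. The module is installed in compiled form; this text tells all that it offers.
- The arm moves only by the tool arm_command, never from a script. Its argument "commands" is text: rows parted by semicolons, each of 7 numbers parted by spaces: the shift along the tool's x, y, z in cm, then the turn, a rotation vector about the tool's x, y, z in degrees, then the opening in per cent of the stroke, from 0 (shut) to 100 (fully open). A call has 1 to 8 rows; each row shifts and turns the commanded pose from where the row before left it, along the tool's axes as they then stand; what a row does not reach is not made up. A row lasts 1/8 s, in which the tool goes at most 62.5 mm and 10.7 degrees, less where a joint would pass 70% of its speed; a pose out of reach is approached as far as the arm can. A call is refused whole if a number of a shift passes 6.25 or a number of a turn 10.7, either way. A call with a gripper value outside its range is refused whole. The fingers move at their own pace and stop on an object; "grip_force" is the grip in N (left out, the last holds). Time passes only in rows, so rows that do not move let the fingers close. It gives the time, the measured TCP pose, the force and the opening at its end, in the units of the state.
- robot.read_state(): the state, without advancing time (a new reading comes with each control period).
- eyes.get_image(name): name is "side" or "top" or "wrist"; returns a dict with "frame" (384x512x3 uint8, blue, green, red), "fx", "fy", "cx", "cy" (pixels), "extrinsics" (4x4, takes a point from camera to world coordinates). Camera axes: x right, y down, z forward; pixel columns grow to the right and rows downward; lengths in m; the calibration is good to about 2 mm. A picture is of the moment at which its call begins. There is no depth.
- ticket.sign_off(): hands the job in, once; it reports no verdict.
The state is a dict: "time": time; "joints": joint angles; "dq": joint speeds; "effort": joint torques, N m; "position": TCP position; "ee_rot": TCP orientation; "wrist_force": force on the tool from outside, world axes, zero at the start; "wrist_torque": the same for the moment, N m; "finger_gap": opening from 0.0 (shut) to 1.0 (fully open).
Only numpy, scipy, OpenCV 4.12 (cv2) and the standard library are available. Lean on these libraries where they do the work, as an engineer would, in place of code of your own. Each camera call takes 0.05 s, during which the arm holds its last target.

## Working session

There is one attempt and no reset: what is moved stays moved. The work goes in short steps, Python scripts to look and compute and a tool call to move; the robot and the scene stay as the last step left them, time stands still between calls to the robot, and variables do not carry over. Pictures are saved under pics/ and viewed, and the job is handed in when it is done.

Besides the shell and the picture viewer there is one more tool, called in YAML: its name, and indented under it one key for each argument. arm_command: Moves the arm, as the interface text tells. Its arguments: {"type":"object","properties":{"commands":{"type":"string"},"grip_force":{"type":"number"}},"required":["commands"]}

```bash
mkdir -p pics
cat > h.py <<'E'
import numpy as np, cv2
from plant import robot, eyes, ticket
from scipy.spatial.transform import Rotation as R
def ray(im,u,v):
    T=np.array(im["extrinsics"]);d=np.array([(u-im["cx"])/im["fx"],(v-im["cy"])/im["fy"],1.])
    return T[:3,3],T[:3,:3]@d
def onz(im,u,v,z):
    o,d=ray(im,u,v);return o+d*(z-o[2])/d[2]
def proj(im,p):
    T=np.linalg.inv(np.array(im["extrinsics"]));q=T[:3,:3]@np.array(p)+T[:3,3]
    return np.array([im["fx"]*q[0]/q[2]+im["cx"],im["fy"]*q[1]/q[2]+im["cy"]])
def tri(a,ua,b,ub):
    o1,d1=ray(a,*ua);o2,d2=ray(b,*ub)
    A=np.stack([d1,-d2],1);s=np.linalg.lstsq(A,o2-o1,rcond=None)[0]
    p,q=o1+s[0]*d1,o2+s[1]*d2
    return (p+q)/2,np.linalg.norm(p-q)
E
python3 - <<'E'
from h import *
for n in ["top","side","wrist"]:
    im=eyes.get_image(n);cv2.imwrite(f"pics/{n}0.png",im["frame"]);print(n,im["fx"],im["cx"],im["cy"],np.round(im["extrinsics"],3).tolist())
s=robot.read_state();print(s["time"],s["position"],s["ee_rot"],s["finger_gap"])
E
```

```text
top 394.07713466111016 255.09666319346732 186.08583381820048 [[0.017, -0.991, 0.134, 0.303], [-1.0, -0.017, -0.005, 0.025], [0.007, -0.134, -0.991, 1.429], [0.0, 0.0, 0.0, 1.0]]
side 391.5830843346889 249.86420664877943 193.7684235121453 [[-0.845, -0.329, 0.421, -0.036], [-0.535, 0.545, -0.646, 0.788], [-0.017, -0.771, -0.637, 0.847], [0.0, 0.0, 0.0, 1.0]]
wrist 326.1382441563197 254.68743911548316 193.45842105636777 [[0.31, -0.913, -0.265, 0.276], [-0.951, -0.298, -0.083, -0.62], [-0.003, 0.277, -0.961, 0.372], [0.0, 0.0, 0.0, 1.0]]
0.15 [ 0.20827511 -0.64153461  0.23020804] [ 0.97630213  1.34285375 -0.97412893] 1.0025200502958203
```

View pics/top0.png

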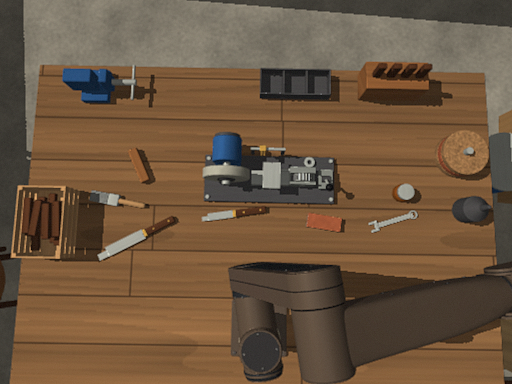

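View pics/side0.png

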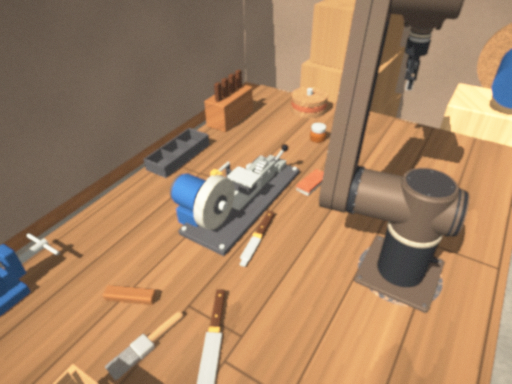

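View pics/wrist0.png

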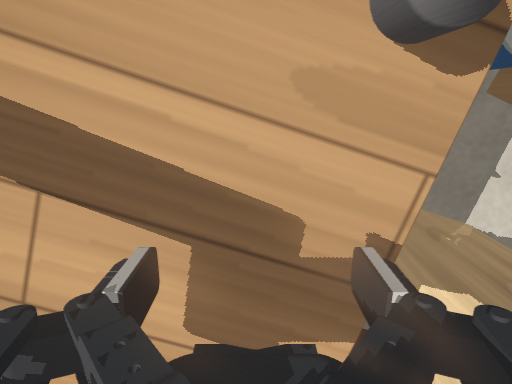

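The top view shows the grinder at columns 203–337, rows 130–203: stone at (227,173), rest at (271,175), wheel at about (303,178), lever at about (325,180). Next I'll zoom in.

Run:
```python
import cv2
a=cv2.imread("pics/top0.png")[122:212,195:345];cv2.imwrite("pics/t1.png",cv2.resize(a,None,fx=5,fy=5,interpolation=cv2.INTER_CUBIC))
a=cv2.imread("pics/side0.png")[135:255,165:310];cv2.imwrite("pics/s1.png",cv2.resize(a,None,fx=5,fy=5,interpolation=cv2.INTER_CUBIC))
```

```text
(no output)
```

View pics/t1.png

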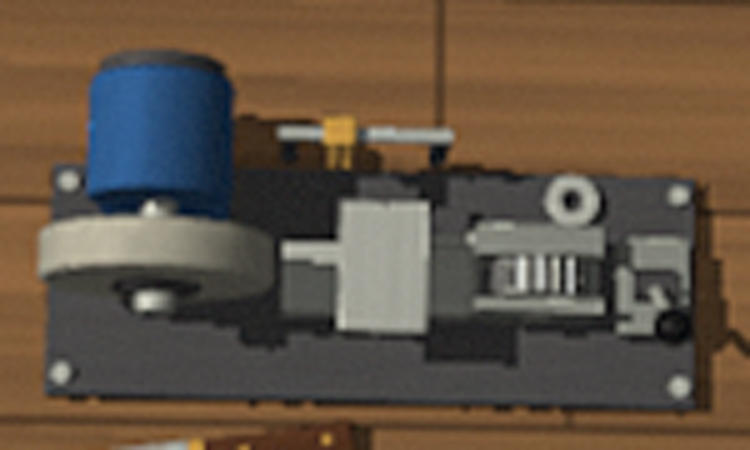

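View pics/s1.png

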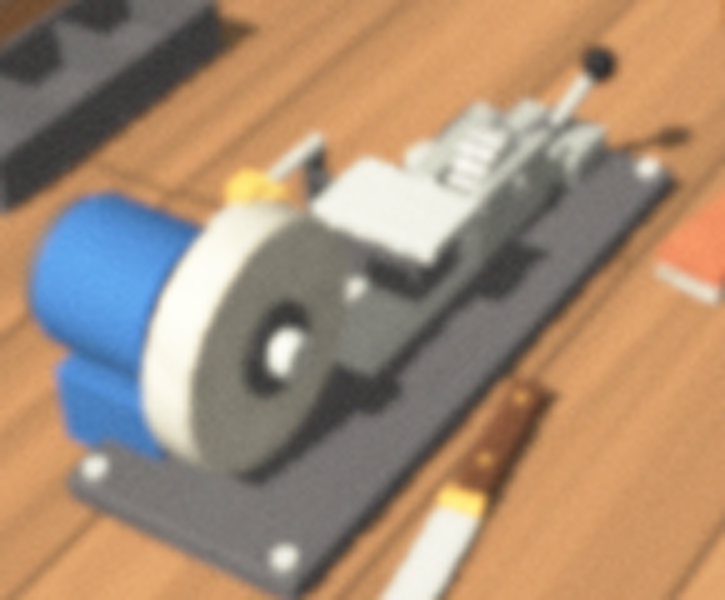

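Run:
```python
from h import *
im=eyes.get_image("top")
c=lambda u,v,z:onz(im,195+(u+.5)/5-.5,122+(v+.5)/5-.5,z)
S=[c(*p,.022) for p in [(68,180),(60,373),(679,195),(679,386)]]
for p in S:print(p.round(4))
C=np.mean(S,0)
ey=(S[0]+S[1]-S[2]-S[3])/2;ey[2]=0;print(np.linalg.norm(ey));ey/=np.linalg.norm(ey)
ex=(S[0]+S[2]-S[1]-S[3])/2;print(np.linalg.norm(ex)); ex/=np.linalg.norm(ex);print(ex,ey)
yaw=(np.arctan2(-ey[0],ey[1])*2+np.arctan2(ex[1],ex[0]))/3;print("C",C,"yaw",yaw,np.arctan2(-ey[0],ey[1]),np.arctan2(ex[1],ex[0]))
Rz=R.from_euler('z',yaw).as_matrix()
C[2]=0
for n,p,z in [("rest",(385,266),.105),("fork",(341,160),.105),("wheel",(542,274),.085),("ball",(674,326),.112),("flange",(573,200),.032),("stone",(156,240),.185)]:
    w=c(*p,z);print(n,w.round(4),(Rz.T@(w-C)).round(4))
print(robot.read_state()["joints"])
```

```text
[0.5939 0.191  0.022 ]
[0.4528 0.1921 0.022 ]
[ 0.5908 -0.2535  0.022 ]
[ 0.4512 -0.2523  0.022 ]
0.44446431439186834
0.14038981857958913
[ 0.99996384 -0.00850391  0.        ] [0.00534008 0.99998574 0.        ]
C [ 0.52218072 -0.0306944   0.022     ] yaw -0.006394741696194646 -0.005340105413442075 -0.008504014261699788
rest [ 0.521  -0.0363  0.105 ] [-0.0011 -0.0056  0.105 ]
fork [ 0.5941 -0.0053  0.105 ] [0.0717 0.0258 0.105 ]
wheel [ 0.5206 -0.1458  0.085 ] [-0.0008 -0.1151  0.085 ]
ball [ 0.4823 -0.2315  0.112 ] [-0.0386 -0.2011  0.112 ]
flange [ 0.5837 -0.1749  0.032 ] [ 0.0625 -0.1438  0.032 ]
stone [0.522  0.1142 0.185 ] [-0.0011  0.1449  0.185 ]
[-1.40698530e+00  2.86871432e-01  1.57759796e+00 -3.67893255e-06
  1.27860882e+00 -1.50028172e-01]
```

Run:
```python
from h import *
s=robot.read_state();M=R.from_rotvec(s["ee_rot"]).as_matrix();print(M.round(3))
im=eyes.get_image("wrist");T=np.array(im["extrinsics"]);print("cam in tool",(M.T@(T[:3,3]-s["position"])).round(3));print((M.T@T[:3,:3]).round(3))
```

```text
[[-0.     0.951  0.309]
 [ 0.001  0.309 -0.951]
 [-1.     0.    -0.001]]
cam in tool [-0.142  0.071  0.001]
[[ 0.001 -0.278  0.961]
 [ 0.001 -0.961 -0.278]
 [ 1.     0.001 -0.001]]
```

arm_command:
  commands: "0 0 0 9.2 0 0 50;0 0 0 9.1 0 0 0;0 2.7 -5.5 0 0 0 0;0 2.7 -5.5 0 0 0 0;0 2.7 -5.5 0 0 0 0;0 2.7 -5.5 0 0 0 0;0 2.7 -5.5 0 0 0 0;0 2.7 -5.5 0 0 0 0"
  grip_force: 30

```text
time: 1.25
position: [0.3727, -0.3111, 0.2314]
ee_rot: [1.214, 1.206, -1.213]
wrist_force: [0.3, -0.4, 1.0]
finger_gap: 0.002
```

arm_command:
  commands: "0 2.2 -4.8 0 0 0 0;0 2.2 -4.8 0 0 0 0;0 2.2 -4.7 0 0 0 0;0 2.2 -4.7 0 0 0 0;1 2.2 -4.5 0 0 0 0;1 2.0 -4.5 0 0 0 0;0 0 0 0 0 0 0;0 0 0 0 0 0 0"

```text
time: 2.25
position: [0.5037, -0.0337, 0.2113]
ee_rot: [1.212, 1.207, -1.213]
wrist_force: [-1.0, -0.9, 0.0]
finger_gap: -0.0
```

Run:
```python
from h import *
im=eyes.get_image("wrist");cv2.imwrite("pics/w1.png",im["frame"]);print(robot.read_state()["position"])
```

```text
[ 0.50369199 -0.03425923  0.21154223]
```

View pics/w1.png

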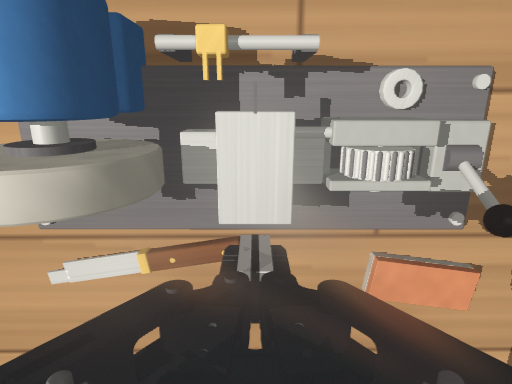

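The wrist view shows the brass fork prongs at about columns 206 and 219 (row 73), the pointer blade at about column 255 (rows 83–112), the rest plate, wheel and lever ball (500,219).

```bash
cat >> h.py <<'E'
def gauge(tag,show=True):
    im=eyes.get_image("wrist");f=im["frame"]
    if show:
        a=f[20:125,185:300];cv2.imwrite(f"pics/g{tag}.png",cv2.resize(a,None,fx=5,fy=5,interpolation=cv2.INTER_CUBIC))
    h=cv2.cvtColor(f,cv2.COLOR_BGR2HSV)
    m=((h[...,0]>15)&(h[...,0]<32)&(h[...,1]>150)&(h[...,2]>110))
    m[110:]=0
    n,l,st,c=cv2.connectedComponentsWithStats(m.astype(np.uint8))
    k=1+np.argmax(st[1:,4]);print(st[k]);b=l==k
    y1=st[k][1]+st[k][3]-1
    for r in range(y1-12,y1+1):
        cs=np.where(b[r])[0];print(r,cs.min(),cs.max(),len(cs),cs.mean().round(2)) if len(cs) else 0
    return im
E
python3 - <<'E'
from h import *
im=gauge(1)
for p in [(212.5,78),(255,84),(255,112)]: print(onz(im,*p,.105))
E
```

```text
Traceback (most recent call last):
  File "h.py", line 25, in gauge
    k=1+np.argmax(st[1:,4]);print(st[k]);b=l==k
        ~~~~~~~~~^^^^^^^^^^
ValueError: attempt to get argmax of an empty sequence
```

View pics/g1.png

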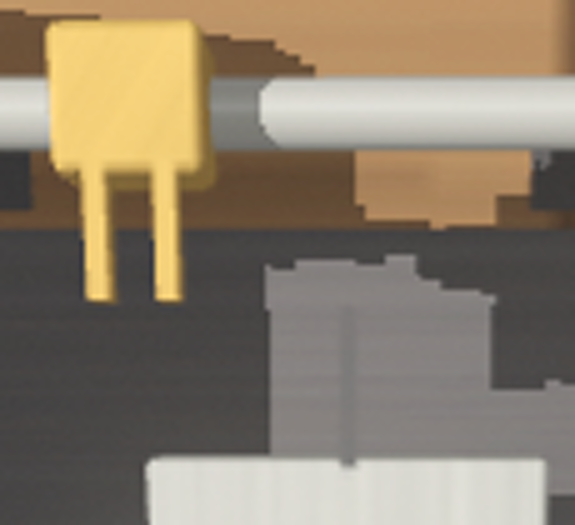

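Run:
```python
from h import *
im=eyes.get_image("wrist")
P={n:onz(im,*p,.105) for n,p in dict(pr1=(204.7,76),pr2=(218.1,76),ptip=(254.1,82),pbase=(254.1,110),restL=(217.5,113),restR=(294,113),restBL=(218,222)).items()}
for n,p in P.items():print(n,p.round(4))
print("short",(P["pr1"]+P["pr2"])[1]/2-P["ptip"][1])
for n,p,z in [("wheel",(378,163),.088),("ball",(500,219),.112)]:print(n,onz(im,*p,z).round(4))
```

```text
pr1 [0.5914 0.0007 0.105 ]
pr2 [ 0.5913 -0.009   0.105 ]
ptip [ 0.5871 -0.0348  0.105 ]
pbase [ 0.5675 -0.0347  0.105 ]
restL [ 0.5655 -0.0076  0.105 ]
restR [ 0.5651 -0.0643  0.105 ]
restBL [ 0.4791 -0.0047  0.105 ]
short 0.030708237261499394
wheel [ 0.5239 -0.1368  0.088 ]
ball [ 0.4831 -0.2284  0.112 ]
```

arm_command:
  commands: "0 0.9 5.9 0 0 0 0;0 0.9 5.9 0 0 0 0;5 0 0 0 0 0 0;4 0 0 0 0 0 0;1 0 0 0 0 0 0;0.3 0 0 0 0 0 0;0 0 0 0 0 0 0"

```text
time: 3.28
position: [0.5223, -0.1524, 0.1102]
ee_rot: [1.214, 1.203, -1.212]
wrist_force: [0.9, 0.0, 0.2]
finger_gap: 0.003
```

Run:
```python
from h import *
im=eyes.get_image("wrist");cv2.imwrite("pics/w2.png",im["frame"]);s=robot.read_state();print(s["position"],s["wrist_force"])
```

```text
[ 0.52240581 -0.15235488  0.11043395] [ 0.80914303 -0.48470087  0.52187112]
```

View pics/w2.png

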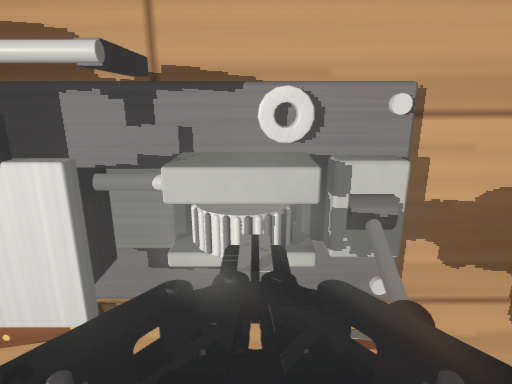

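The tip is centred at column 255, just to the -y side of the wheel's middle (about column 241), and sits between the cheeks. Both match the plan, so I'm descending.

arm_command:
  commands: "1.3 0 0 0 0 0 0;0.4 0 0 0 0 0 0;0 0 0 0 0 0 0;0 0 0 0 0 0 0"

```text
time: 3.82
position: [0.5212, -0.1518, 0.0914]
ee_rot: [1.213, 1.206, -1.213]
wrist_force: [-0.3, -0.6, -0.5]
finger_gap: -0.0
```

arm_command:
  commands: "0.15 0 0 0 0 0 0;0 0 0 0 0 0 0"

```text
time: 4.08
position: [0.5211, -0.1518, 0.0898]
ee_rot: [1.213, 1.206, -1.213]
wrist_force: [0.1, 0.7, -0.2]
finger_gap: -0.002
```

arm_command:
  commands: "0.1 0 0 0 0 0 0;0 0 0 0 0 0 0"

```text
time: 4.32
position: [0.5213, -0.1518, 0.0896]
ee_rot: [1.213, 1.207, -1.213]
wrist_force: [-1.9, 0.9, 4.7]
finger_gap: -0.002
```

Contact gives 4.7 N at z ≈ 0.0896. Now a first short roll.

arm_command:
  commands: "0.03 0 -0.2 0 0 0 0;0 0 -0.3 0 0 0 0;0 0 -0.3 0 0 0 0;0 0 -0.3 0 0 0 0"

```text
time: 4.82
position: [0.5215, -0.142, 0.0898]
ee_rot: [1.211, 1.204, -1.214]
wrist_force: [-3.1, -2.3, 7.0]
finger_gap: -0.005
```

Run:
```python
from h import *
im=eyes.get_image("wrist");cv2.imwrite("pics/w3.png",im["frame"]);s=robot.read_state();print(s["position"],s["wrist_force"])
im=eyes.get_image("side");cv2.imwrite("pics/s3.png",im["frame"])
```

```text
[ 0.52153204 -0.14161503  0.08981353] [-3.01128739 -1.73974416  7.15672956]
```

View pics/w3.png

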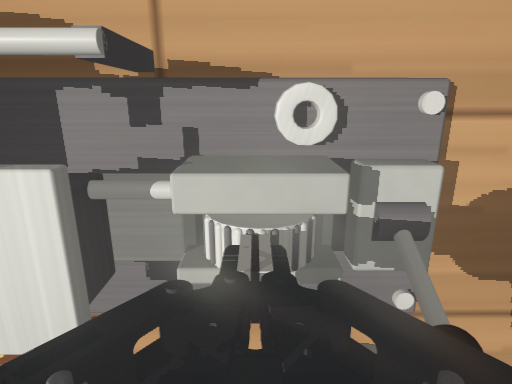

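arm_command:
  commands: "0 0 -0.3 0 0 0 0;0.02 0 -0.3 0 0 0 0;0.05 0 -0.3 0 0 0 0;0.06 0 -0.2 0 0 0 0"

```text
time: 5.42
position: [0.5215, -0.1301, 0.088]
ee_rot: [1.213, 1.205, -1.213]
wrist_force: [-1.4, 0.2, 5.3]
finger_gap: -0.001
```

arm_command:
  commands: "-1.5 0 0 0 0 0 0;0 0 3.2 0 0 0 0;1.0 0 0 0 0 0 0;0 0 0 0 0 0 0"

```text
time: 5.92
position: [0.5201, -0.1609, 0.0909]
ee_rot: [1.214, 1.209, -1.215]
wrist_force: [0.2, -0.3, 0.3]
finger_gap: 0.006
```

Run:
```python
from h import *
im=eyes.get_image("wrist");cv2.imwrite("pics/w4.png",im["frame"]);s=robot.read_state();print(s["position"],s["wrist_force"])
```

```text
[ 0.52031677 -0.16083051  0.09126027] [-0.17838358 -0.50035136 -0.05667651]
```

View pics/w4.png

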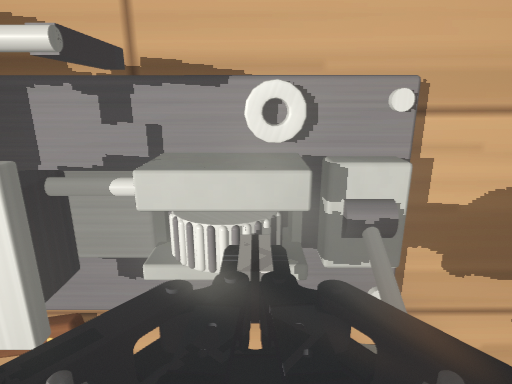

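arm_command:
  commands: "0.25 0 0 0 0 0 0;0.08 0 0 0 0 0 0;0 0 0 0 0 0 0"

```text
time: 6.35
position: [0.5211, -0.1615, 0.0889]
ee_rot: [1.213, 1.207, -1.213]
wrist_force: [-1.4, 0.0, -0.2]
finger_gap: 0.002
```

arm_command:
  commands: "0.1 0 0 0 0 0 0;0 0 0 0 0 0 0"

```text
time: 6.6
position: [0.521, -0.1617, 0.0879]
ee_rot: [1.213, 1.207, -1.213]
wrist_force: [-0.1, 0.1, 0.8]
finger_gap: 0.0
```

arm_command:
  commands: "0.05 0 -0.2 0 0 0 0;-0.04 0 -0.3 0 0 0 0;-0.03 0 -0.3 0 0 0 0;-0.01 0 -0.3 0 0 0 0"

```text
time: 7.1
position: [0.5214, -0.1514, 0.0894]
ee_rot: [1.212, 1.205, -1.214]
wrist_force: [-3.0, -3.4, 6.0]
finger_gap: 0.002
```

arm_command:
  commands: "0 0 -0.3 0 0 0 0;0 0 -0.3 0 0 0 0;0 0 -0.3 0 0 0 0"

```text
time: 7.48
position: [0.5216, -0.1421, 0.0898]
ee_rot: [1.212, 1.205, -1.213]
wrist_force: [-2.7, -3.8, 8.0]
finger_gap: -0.001
```

arm_command:
  commands: "0 0 -0.3 0 0 0 0;0.02 0 -0.3 0 0 0 0;0.05 0 -0.3 0 0 0 0;0.07 0 -0.3 0 0 0 0"

```text
time: 7.98
position: [0.5216, -0.1294, 0.0881]
ee_rot: [1.214, 1.206, -1.213]
wrist_force: [-1.7, -0.6, 5.9]
finger_gap: 0.001
```

arm_command:
  commands: "-3 0 0 0 0 0 0;-4 0 -2 0 0 0 0;-5 -0.9 -4 0 0 0 0;0 -0.9 -4 0 0 0 0;0 0 0 0 0 0 0;0 0 0 0 0 0 0"

```text
time: 8.72
position: [0.5038, -0.0306, 0.2045]
ee_rot: [1.213, 1.208, -1.213]
wrist_force: [-0.8, -0.2, 0.2]
finger_gap: 0.001
```

```bash
sed -i '/^def gauge/,$d' h.py
python3 - <<'E'
from h import *
im=eyes.get_image("wrist");cv2.imwrite("pics/w5.png",im["frame"]);s=robot.read_state();print(s["position"],s["wrist_force"])
E
```

```text
[ 0.5038509  -0.03113423  0.2043639 ] [ 0.67715327 -0.29503687 -0.86679534]
```

View pics/w5.png

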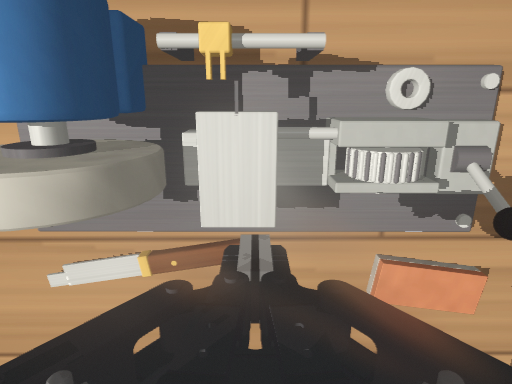

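The pointer is now at column ~236.5 and the fork middle at ~215.5, so roughly half the travel is left. I'll measure it more precisely.

```bash
cat >> h.py <<'E'
def crop(im,u0,v0,w,h,name,k=6):
    cv2.imwrite(f"pics/{name}.png",cv2.resize(im["frame"][v0:v0+h,u0:u0+w],None,fx=k,fy=k,interpolation=cv2.INTER_CUBIC))
def centres(im,rows_f=(68,76),rows_p=(86,108),cols=(195,265)):
    f=im["frame"].astype(float)
    c=np.arange(*cols)
    bf=(f[rows_f[0]:rows_f[1],cols[0]:cols[1],2]-f[rows_f[0]:rows_f[1],cols[0]:cols[1],0]).mean(0)
    g=f[rows_p[0]:rows_p[1],cols[0]:cols[1]].mean((0,2))
    d=cv2.blur(g[None],(15,1))[0]-g
    print("fork",[(int(a),int(b)) for a,b in zip(c,bf) if b>20]);print("fork c",(c*np.clip(bf-15,0,None)).sum()/np.clip(bf-15,0,None).sum())
    i=np.argmax(d[5:-5])+5;w=np.clip(d[i-2:i+3],0,None);pc=(c[i-2:i+3]*w).sum()/w.sum();print("ptr c",pc,d[i-2:i+3].round(1))
E
python3 - <<'E'
from h import *
im=eyes.get_image("wrist");crop(im,190,40,100,80,"g5");centres(im)
a=onz(im,215.6,76,.105);b=onz(im,236.6,84,.105);print(a,b,a-b)
E
```

```text
fork [(205, 107), (206, 120), (207, 122), (208, 122), (209, 110), (210, 81), (211, 24), (219, 76), (220, 118), (221, 122), (222, 122), (223, 118), (224, 90)]
fork c 214.371839581517
ptr c 240.0675630218845 [ 30.4  34.4  37.3 -11.9 -18.9]
[ 0.59080859 -0.00434869  0.105     ] [ 0.58543395 -0.01890569  0.105     ] [0.00537464 0.014557   0.        ]
```

View pics/g5.png

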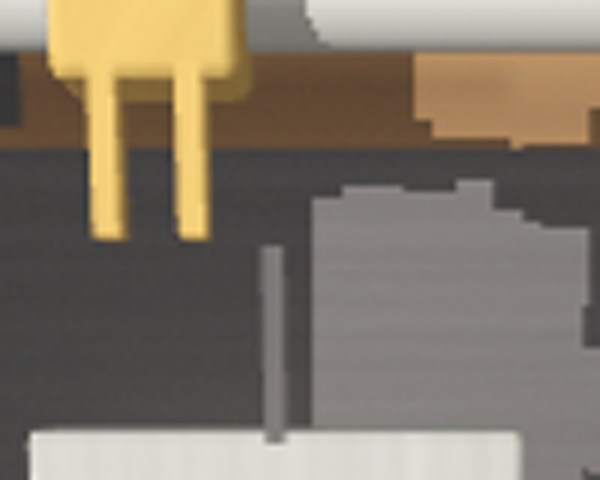

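About 13.8 mm remains, using the 10 mm prong pitch as the scale. I'll do one more full stroke.

arm_command:
  commands: "0 0.9 5 0 0 0 0;0 0.9 5 0 0 0 0;5 0 3 0 0 0 0;5 0 0 0 0 0 0;1.4 0 0 0 0 0 0;0 0 0 0 0 0 0;0.15 0 0 0 0 0 0;0 0 0 0 0 0 0"

```text
time: 9.82
position: [0.5225, -0.1612, 0.0913]
ee_rot: [1.213, 1.204, -1.211]
wrist_force: [0.1, -0.7, -1.1]
finger_gap: 0.001
```

arm_command:
  commands: "0.3 0 0 0 0 0 0;0 0 0 0 0 0 0"

```text
time: 10.07
position: [0.5217, -0.161, 0.087]
ee_rot: [1.213, 1.206, -1.213]
wrist_force: [0.9, 1.0, 1.7]
finger_gap: 0.0
```

arm_command:
  commands: "0 0 -0.2 0 0 0 0;-0.06 0 -0.3 0 0 0 0;-0.03 0 -0.3 0 0 0 0;-0.01 0 -0.3 0 0 0 0"

```text
time: 10.58
position: [0.5219, -0.151, 0.0894]
ee_rot: [1.212, 1.205, -1.214]
wrist_force: [-3.6, -3.3, 8.7]
finger_gap: -0.002
```

arm_command:
  commands: "0 0 -0.3 0 0 0 0;0 0 -0.3 0 0 0 0;0 0 -0.3 0 0 0 0"

```text
time: 10.95
position: [0.5221, -0.1416, 0.0897]
ee_rot: [1.212, 1.205, -1.213]
wrist_force: [-3.9, -2.0, 9.0]
finger_gap: 0.001
```

arm_command:
  commands: "0 0 -0.3 0 0 0 0;0.02 0 -0.3 0 0 0 0;0.05 0 -0.3 0 0 0 0;0.07 0 -0.3 0 0 0 0"

```text
time: 11.45
position: [0.5221, -0.1287, 0.0877]
ee_rot: [1.214, 1.206, -1.213]
wrist_force: [-2.0, -0.4, 6.3]
finger_gap: -0.002
```

arm_command:
  commands: "-3 0 0 0 0 0 0;-4 0 -2 0 0 0 0;-5 -0.9 -4 0 0 0 0;0 -0.9 -4 0 0 0 0;0 0 0 0 0 0 0;0 0 0 0 0 0 0"

```text
time: 12.2
position: [0.5039, -0.03, 0.2037]
ee_rot: [1.213, 1.208, -1.214]
wrist_force: [0.0, -1.1, -0.1]
finger_gap: -0.005
```

Run:
```python
from h import *
im=eyes.get_image("wrist");crop(im,190,40,100,80,"g6");print(robot.read_state()["position"])
```

```text
[ 0.50405022 -0.03043797  0.20368546]
```

View pics/g6.png

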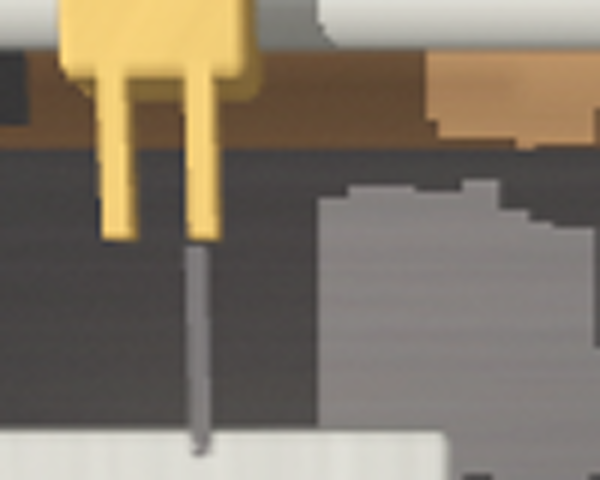

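Pointer is at 197 and the fork middle at 162 in the 6× crop, so 4.1 mm remains, about 13.3 mm of rim.

arm_command:
  commands: "0 0.9 5 0 0 0 0;0 0.9 5 0 0 0 0;5 0 2.2 0 0 0 0;5 0 0 0 0 0 0;1.3 0 0 0 0 0 0;0 0 0 0 0 0 0;0.1 0 0 0 0 0 0;0 0 0 0 0 0 0"

```text
time: 13.25
position: [0.5222, -0.1525, 0.0912]
ee_rot: [1.214, 1.206, -1.213]
wrist_force: [0.3, -0.0, -0.4]
finger_gap: 0.002
```

Run:
```python
from h import *
s=robot.read_state();print(s["position"],s["wrist_force"])
```

```text
[ 0.52215842 -0.15252183  0.0911885 ] [ 0.26479557 -0.00622889 -0.4495527 ]
```

arm_command:
  commands: "0.22 0 0 0 0 0 0;0 0 0 0 0 0 0"

```text
time: 13.5
position: [0.5224, -0.1526, 0.0897]
ee_rot: [1.213, 1.205, -1.212]
wrist_force: [-1.1, 0.2, 4.2]
finger_gap: -0.001
```

arm_command:
  commands: "0.03 0 -0.3 0 0 0 0;0 0 -0.3 0 0 0 0;0 0 -0.3 0 0 0 0;0 0 -0.3 0 0 0 0;0 0 -0.15 0 0 0 0;0 0 0 0 0 0 0"

```text
time: 14.25
position: [0.5226, -0.1399, 0.0898]
ee_rot: [1.211, 1.204, -1.213]
wrist_force: [-2.3, -1.4, 5.8]
finger_gap: 0.001
```

arm_command:
  commands: "-3 0 0 0 0 0 0;-4 0 -3 0 0 0 0;-4.5 -0.9 -4 0 0 0 0;0 -0.9 -4 0 0 0 0;0 0 0 0 0 0 0;0 0 0 0 0 0 0"

```text
time: 15.0
position: [0.5042, -0.0289, 0.2026]
ee_rot: [1.212, 1.207, -1.213]
wrist_force: [0.5, -0.4, 1.0]
finger_gap: 0.002
```

Run:
```python
from h import *
im=eyes.get_image("wrist");crop(im,190,40,100,80,"g7");print(robot.read_state()["position"])
```

```text
[ 0.50430762 -0.02932442  0.20251284]
```

View pics/g7.png

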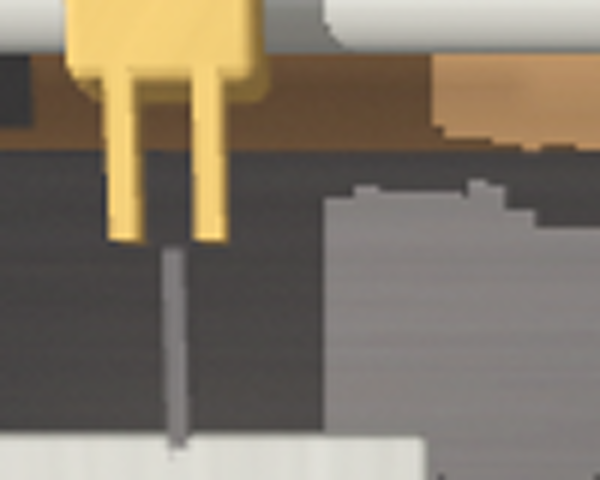

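The pointer is now between the prongs: tip at 174, notch middle at 169, so about 0.6 mm short, well within 2.8 mm. On to the lever, approaching from its robot side.

arm_command:
  commands: "0 -1.3 4 0 0 0 0;0 -1.3 4 0 0 0 0;0 -1.3 4 0 0 0 0;0 -1.3 4 0 0 0 0;0 -1.2 4.2 0 0 0 0;0 0 0 0 0 0 0;4 0 0 0 0 0 0;0 0 0 0 0 0 0"

```text
time: 16.05
position: [0.4372, -0.2287, 0.1595]
ee_rot: [1.215, 1.215, -1.216]
wrist_force: [0.2, 0.6, -0.4]
finger_gap: -0.003
```

Run:
```python
from h import *
im=eyes.get_image("wrist");cv2.imwrite("pics/w8.png",im["frame"]);s=robot.read_state();print(s["position"],s["wrist_force"])
h=cv2.cvtColor(im["frame"],cv2.COLOR_BGR2HSV)
for p in [(.4835,-.2307,.112),(.4835,-.2307,.125),(s["position"]),(.522,-.2307,.042)]:print(proj(im,p))
```

```text
[ 0.43839862 -0.22951364  0.16157834] [-0.21465835 -0.68632275  0.20367971]
[257.76417488 143.68608266]
[257.8279993  146.99534601]
[255.78377277 253.76143535]
[257.38199126  79.51037693]
```

View pics/w8.png

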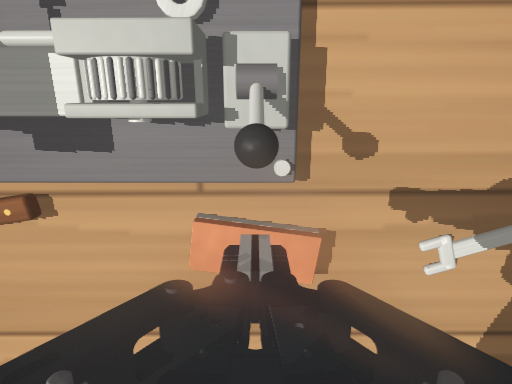

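The ball's at (257,146) where predicted, lined up with the fingertip. I'll lower and push.

arm_command:
  commands: "3 0 0 0 0 0 0;2.5 0 0 0 0 0 0;0 0 0 0 0 0 0;0 1.6 0 0 0 0 0;0 1.6 0 0 0 0 0;0 1.2 0 0 0 0 0"

```text
time: 16.85
position: [0.4853, -0.2312, 0.1094]
ee_rot: [1.213, 1.204, -1.212]
wrist_force: [-1.2, 0.3, 0.2]
finger_gap: 0.0
```

arm_command:
  commands: "0 1.2 0 0 0 0 0;0 1.2 0 0 0 0 0;0 1.2 0 0 0 0 0;0 1 0 0 0 0 0;0 0.5 0 0 0 0 0;0 0 0 0 0 0 0"

```text
time: 17.6
position: [0.5343, -0.2309, 0.1078]
ee_rot: [1.213, 1.207, -1.213]
wrist_force: [-0.1, -1.4, -0.7]
finger_gap: -0.0
```

Run:
```python
from h import *
im=eyes.get_image("wrist");cv2.imwrite("pics/w9.png",im["frame"]);s=robot.read_state();print(s["position"],s["wrist_force"])
```

```text
[ 0.53423603 -0.230929    0.10785731] [-0.87932742  0.33819247 -0.06072094]
```

View pics/w9.png

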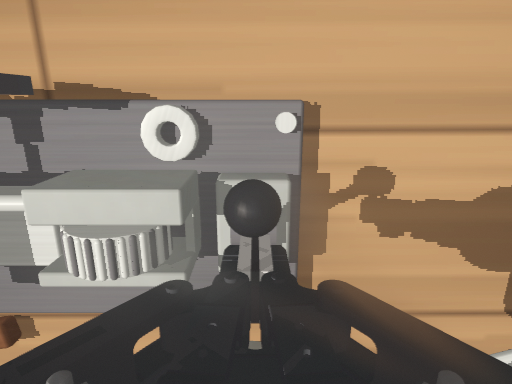

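arm_command:
  commands: "0 0.3 0 0 0 0 0;0 0.2 0 0 0 0 0;0 0 0 0 0 0 0"

```text
time: 18.02
position: [0.5349, -0.2309, 0.1077]
ee_rot: [1.208, 1.218, -1.221]
wrist_force: [-13.7, -1.0, 5.8]
finger_gap: -0.001
```

The lever is against its end stop: 13.7 N and no further travel. I'll back off, rise and verify.

arm_command:
  commands: "0 -1.5 0 0 0 0 0;0 -3 0 0 0 0 0;-4 -2 0 0 0 0 0;-5 0 0 0 0 0 0;0 0 -4 0 0 0 0;0 0 0 0 0 0 0"

```text
time: 18.77
position: [0.4748, -0.1893, 0.1992]
ee_rot: [1.213, 1.204, -1.21]
wrist_force: [-0.7, -0.7, 0.3]
finger_gap: -0.001
```

Run:
```python
from h import *
im=eyes.get_image("wrist");cv2.imwrite("pics/w10.png",im["frame"]);s=robot.read_state();print(s["position"],s["wrist_force"])
h=cv2.cvtColor(im["frame"],cv2.COLOR_BGR2HSV)
print("exp over",proj(im,(.5605,-.2307,.112)),"start",proj(im,(.4835,-.2307,.112)))
```

```text
[ 0.47468273 -0.19010959  0.19865253] [-0.82169163 -0.41157972  0.49983091]
exp over [316.17469078  77.14174164] start [311.0091085  188.93106619]
```

View pics/w10.png

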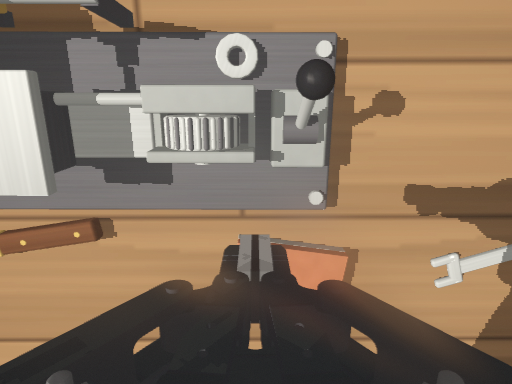

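The ball is at (315,80) against (316,77) expected for fully over, and it showed the same +2 px offset before the push. Now a last look at the gauge, from straight above the notch.

arm_command:
  commands: "0 1 -5.5 0 0 0 0;0 1 -5.5 0 0 0 0;0 1 -5 0 0 0 0;0 0 -2.5 0 0 0 0;0 0 0 0 0 0 0;0 0 0 0 0 0 0"

```text
time: 19.58
position: [0.5056, -0.0068, 0.1978]
ee_rot: [1.213, 1.206, -1.214]
wrist_force: [-0.4, -0.4, 0.0]
finger_gap: 0.001
```

Run:
```python
from h import *
im=eyes.get_image("wrist");cv2.imwrite("pics/w11.png",im["frame"]);print(robot.read_state()["position"],proj(im,(.59,-.004,.105)));crop(im,205,40,100,80,"g11")
im=eyes.get_image("top");cv2.imwrite("pics/t11.png",im["frame"])
```

```text
[ 0.50564159 -0.00699262  0.19785062] [249.69933062  79.36008242]
```

View pics/g11.png

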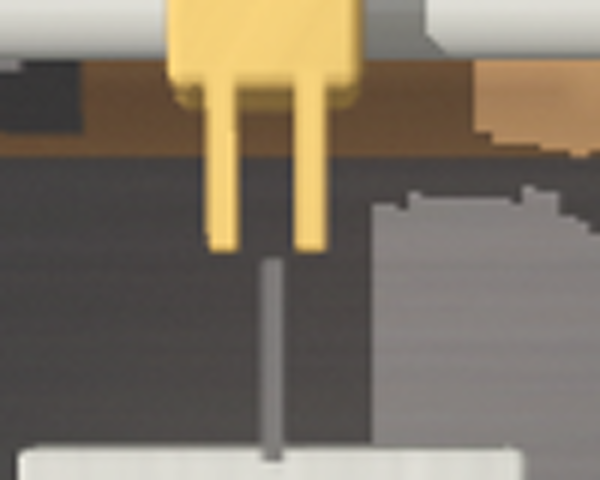

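View pics/t11.png

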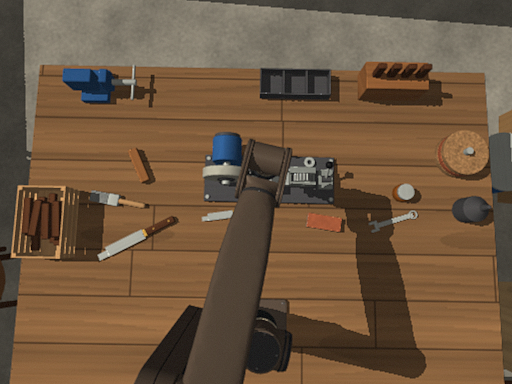

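The pointer (column 271) is about 0.5 mm from the notch middle (267), with the 10 mm prong pitch spanning 88 px. The bystanders look unmoved in the top view. I'll raise the hand clear and hand in.

arm_command:
  commands: "-5 0 2 0 0 0 0;-3 0 2 0 0 0 0;0 0 0 0 0 0 0;0 0 0 0 0 0 0"

```text
time: 20.18
position: [0.5048, -0.0462, 0.2769]
ee_rot: [1.214, 1.208, -1.215]
wrist_force: [0.6, 0.6, 0.4]
finger_gap: 0.002
```

Run:
```python
from h import *
s=robot.read_state();print(s["position"],s["wrist_force"],np.abs(s["dq"]).max());print(ticket.sign_off())
```

```text
[ 0.50476194 -0.04616605  0.27685951] [0.58845081 0.63736966 0.38354666] 0.023579464963958508
the job is handed in; nothing more can be done
None
```

The pointer is set in the notch and the lever is fully over. I handed the job in at about 20 s of the 64 s; sign-off gives no verdict, so success isn't confirmed.

- **Rolling the rest:** I rolled the wheel with the shut fingertips in four light strokes, reading at most about 9 N at the wrist. I checked the pointer against the fork with the wrist camera along the way. That closed a gap of about 31 mm.
- **Locking:** With the pointer already in the notch, I pushed the lever over until it met its stop, reading about 14 N.
- **Last checks:**
    - The pointer is about 0.5 mm short of the notch middle, against the 2.8 mm allowed.
    - The lever's ball is within about 3 px of where it should be when fully over. The same check was off by about 2 px before the push.
    - By eye in the top picture, the loose items look unmoved, except where the arm hid part of `knife_short`.
    - The hand is clear at 0.28 m, with no contact force showing.
- **Disagreement:** My first wheel position from the wrist view was about 9 mm off the top-view value. I used the top view, and the contact and close-up views agreed with it.

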